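Pack the red flip holders into the rack by size

TASK

Pack the three red coin-flip holders upright in the wooden rack, broad faces towards its fixed end wall: first the large one next to the wall, then the medium one, then the small one, each close up to the one before and centred across the rack. Then push the sliding stop towards the wall until the row is snug, with no gaps, and let go. Leave the blue and the white holder standing where they are.

Things in the scene. Friction and masses are not known exactly. Their poses are not given: they have to be found in the camera images.
- red_large_c (a point): the large red plastic coin-flip holder: a rigid upright case, 66 mm wide, 24 mm thick, 80 mm tall, about 120 g, white card edges in its top and a coin in a round window on both broad faces (front and back alike). Stands loose on the 3 mm thick grey mat. Origin at its centre, half-way up; own x through the 24 mm thickness, y along the width, z up.
- red_medium_c (a point): the medium red plastic coin-flip holder: a rigid upright case, 54 mm wide, 24 mm thick, 70 mm tall, about 100 g, white card edges in its top and a coin in a round window on both broad faces (front and back alike). Stands loose on the 3 mm thick grey mat. Origin at its centre, half-way up; own x through the 24 mm thickness, y along the width, z up.
- red_small_c (a point): the small red plastic coin-flip holder: a rigid upright case, 42 mm wide, 24 mm thick, 60 mm tall, about 80 g, white card edges in its top and a coin in a round window on both broad faces (front and back alike). Stands loose on the 3 mm thick grey mat. Origin at its centre, half-way up; own x through the 24 mm thickness, y along the width, z up.
- blue_c (a point): a blue holder of the large size (66 x 24 x 80 mm), standing loose on the mat; stays where it is. Origin at its centre, half-way up; own x through the 24 mm thickness, y along the width, z up.
- white_c (a point): a white holder of the small size (42 x 24 x 60 mm), standing loose on the mat; stays where it is. Origin at its centre, half-way up; own x through the 24 mm thickness, y along the width, z up.
- rack: fixed wooden rack, 197 (x) x 96 mm (y). Origin under its middle, x towards the fixed end wall. Floor top z = 6 mm; wall to z = 70 mm, inner face at x = +85 mm; side rails' inner faces at y = +-40 mm, tops at z = 16 mm. Holders go with thickness along x, centred on y = 0; packed tight, centres at x = 73, 49, 25 mm. The sliding stop is at the -x end
- stop (a joint): travel (m) of the rack's steel sliding stop, growing towards the fixed wall (rack +x). At 0 its plate (76 mm wide, top z = 50 mm) has its inner face at rack x = -40 mm, 125 mm from the wall. Range 0 to 0.08; starts at 0 to 0.02; 0.053 with three holders packed tight. About 2 N of friction; stays where left
- stop_grip (a point): the point to take the stop: on the upright brass grip bar behind the stop plate (20 mm along rack x, 26 mm along rack y, top at z = 97 mm over the table); this point lies on the bar's axis, 15 mm below its top, and 18 mm behind the plate's inner face. Axes as the rack's
Things that resemble listed ones, but are neither listed nor needed, are in the scene too. Leave any green look-alike of the part that bears red_large_c alone.

How it is judged:
By the outcome, as a careful person would: the job done as asked, in the order asked, and still so for the second after the job is handed in, with the robot touching nothing.
It also fails if it takes over 106 s, if anything falls off the work surface, if the arm or the gripper's body presses on something with over 40 N, if the wrist force passes 120 N, or if a joint passes its speed limit or range.

ROBOT

A 6-joint arm with a two-finger parallel gripper is mounted at the origin on the work surface. World frame = base frame: x ahead of the robot, y to its left, z up, the work surface at z = 0. Lengths are in m, angles in degrees, forces in N, time in s.
With the tool pointing down it reaches from about 0.35 to 0.875 m from the base axis. Payload 4.2 kg.
Tool frame: the origin (TCP) lies midway between the tips of the shut fingers; the grasp point (between the pads) lies 19 mm behind it; z points along the fingers, y is the direction in which the jaws open and shut (so a half turn about z gives the same grasp; the last joint's range is limited). The gripper opens to 87 mm and grips with 3 to 60 N. Pads are 19 mm wide; open, the fingers measure 117 mm over their backs; the gripper's body (75 mm by 190 mm) begins 51 mm behind the grasp point.
Start: joints at [-61.73, 22.042, 0.453, 0, -68.411, -14.817], TCP at [0.145, -0.608, 0.223] pointing down, gripper open.
Joint ranges: [-179.83, 179.83], [-69.29, 118.12], [-61.27, 80.66], [-181.25, 117.63], [-171.15, -9.14], [-177.46, 177.46]. Speed limits (degrees/s): [159.86, 159.86, 180, 180, 180, 180].

INTERFACE

Orientations are given as a 3x3 rotation matrix whose columns are the frame's x, y, z axes.
In Python, from station import r gives the robot as it stands.
- The arm moves only by the tool play_rows, never from a script. Its argument "commands" is a list that holds one entry, the list of rows, each a list of 7 numbers: the shift along the world's x, y, z in m, then the turn, a rotation vector about the world's x, y, z in rad, then the closure, from 0 (fully open) to 1 (shut). A call has 1 to 5 rows; each row is the pose to reach, as a shift and turn from the pose commanded when the call began; what a row does not reach only later rows make up. A row lasts 1/10 s, in which the tool goes at most 50 mm and 8.59 degrees, less where a joint would pass 70% of its speed; a pose out of reach is approached as far as the arm can. A call with a gripper value outside its range is refused whole. The fingers move at their own pace and stop on an object; the grip force is fixed at half the most. Time passes only in rows, so rows that repeat a pose let the fingers close. It gives the time, the measured TCP pose, the force and the opening at its end, in the units of the state.
- r.sense(): the state, without advancing time (a new reading comes with each control period).
- r.capture(name): name is "scene" or "top"; returns a dict with "image" (400x640x3 uint8, red, green, blue), "range_z" (400x640 float32, m along the optical axis (not along the pixel's ray), 0 where there is no reading), "intrinsics" (3x3 intrinsics, pixels), "k1" (the pictures are not rectified: a ray, as slopes to the right and down, at radius r is drawn at 1 + k1 r^2 times it, then the intrinsics apply), "extrinsics" (4x4, takes a point from camera to world coordinates). Camera axes: x right, y up, looking along -z (the intrinsics and any distortion apply to the point x, -y, -z); pixel columns grow to the right and rows downward; lengths in m; the calibration is good to about 2 mm. A picture is of the moment at which its call begins.
- r.finish_job(): hands the job in, once; it reports no verdict.
The state is a dict: "time_s": time; "joints": joint angles; "joint_velocities": joint speeds; "effort": joint torques, N m; "tcp_pos": TCP position; "ee_rot": TCP orientation; "wrist_force": force on the tool from outside, world axes, zero at the start; "moment": the same for the moment, N m; "gripper_width": opening from 0.0 (shut) to 1.0 (fully open).
Only numpy, scipy, OpenCV 4.12 (cv2) and the standard library are available. Lean on these libraries where they do the work, as an engineer would, in place of code of your own. Each camera call takes 0.05 s, during which the arm holds its last target. There are 200 camera calls.

## Working session

There is one attempt and no reset: what is moved stays moved. The work goes in short steps, Python scripts to look and compute and a tool call to move; the robot and the scene stay as the last step left them, time stands still between calls to the robot, and variables do not carry over. Pictures are saved under pics/ and viewed, about 12 in all and at most 16, crops included, and the job is handed in when it is done.

Besides the shell and the picture viewer there is one more tool, called as name([rows], argument=value, ...), one row to a line, values as JSON. play_rows: Moves the arm, as the interface text tells. Its arguments: {"type":"object","properties":{"commands":{"type":"array","items":{"type":"array","items":{"type":"array","items":{"type":"number"}}}}},"required":["commands"]}

```bash
ls; mkdir -p pics; cat > h.py <<'E'
import numpy as np, cv2
from station import r
def cap(n,save=None):
    c=r.capture(n)
    if save: cv2.imwrite(f'pics/{save}.png',c['image'][:,:,::-1])
    return c
def rays(c,uv):
    uv=np.atleast_2d(np.asarray(uv,float)); K=np.array(c['intrinsics'])
    d=(uv-[K[0,2],K[1,2]])/[K[0,0],K[1,1]]; k=float(c['k1']); s=d.copy()
    for _ in range(20): s=d/(1+k*(s**2).sum(1,keepdims=True))
    E=np.array(c['extrinsics']); v=np.c_[s[:,0],-s[:,1],-np.ones(len(s))]
    return E[:3,3],v@E[:3,:3].T
def onz(c,uv,z):
    o,v=rays(c,uv); return o+v*((z-o[2])/v[:,2])[:,None]
def depthpts(c):
    u,v=np.meshgrid(np.arange(640),np.arange(400)); o,d=rays(c,np.c_[u.ravel(),v.ravel()])
    P=o+d*c['range_z'].reshape(-1,1); P[c['range_z'].ravel()==0]=np.nan
    return P.reshape(400,640,3)
E
python3 - <<'E'
from h import *
for n in('scene','top'):
    c=cap(n,n+'0'); print(n,c['intrinsics'],c['k1'],np.round(c['extrinsics'],3),(c['range_z']>0).mean())
print(r.sense())
E
```

```text
pics
scene [[396.19038495   0.         310.83455186]
 [  0.         396.19038495 198.31758804]
 [  0.           0.           1.        ]] -0.08280009660065335 [[ 0.824 -0.402  0.399  0.99 ]
 [ 0.566  0.602 -0.563 -0.574]
 [-0.013  0.69   0.724  0.756]
 [ 0.     0.     0.     1.   ]] 0.996078125
top [[396.9843997    0.         325.99606227]
 [  0.         396.9843997  191.32561275]
 [  0.           0.           1.        ]] -0.06502467173259736 [[-0.001  0.996 -0.092  0.52 ]
 [-0.999 -0.005 -0.04  -0.064]
 [-0.04   0.092  0.995  0.979]
 [ 0.     0.     0.     1.   ]] 0.99601171875
{'time_s': 0.1, 'joints': array([-6.17315708e+01,  2.20879359e+01,  3.88821507e-01, -2.38632942e-02,
       -6.84116132e+01, -1.48181105e+01]), 'joint_velocities': array([ 0.09478741, -0.08477467,  0.17149811,  0.03750971, -0.00613663,
        0.08444894]), 'effort': array([-2.17876141e-04, -3.91690421e+01,  1.87935698e+01,  4.23187584e+00,
        1.34273287e-02, -6.93985498e-05]), 'tcp_pos': array([ 0.1452826 , -0.6073384 ,  0.22156439]), 'ee_rot': array([[-9.72607662e-01, -2.32452160e-01, -5.74162610e-04],
       [-2.32452838e-01,  9.72605842e-01,  1.88546869e-03],
       [ 1.20152639e-04,  1.96728702e-03, -9.99998058e-01]]), 'wrist_force': array([-0.59159078, -0.74188368, -0.12131081]), 'moment': array([-0.007361  , -0.02025783,  0.00824195]), 'gripper_width': 0.9990362039060999}
```

View pics/top0.png

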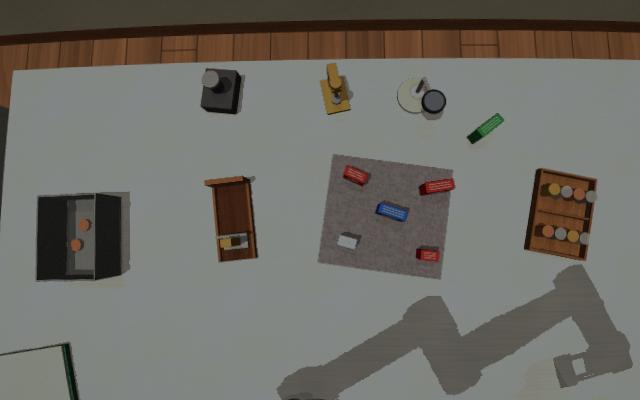

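View pics/scene0.png

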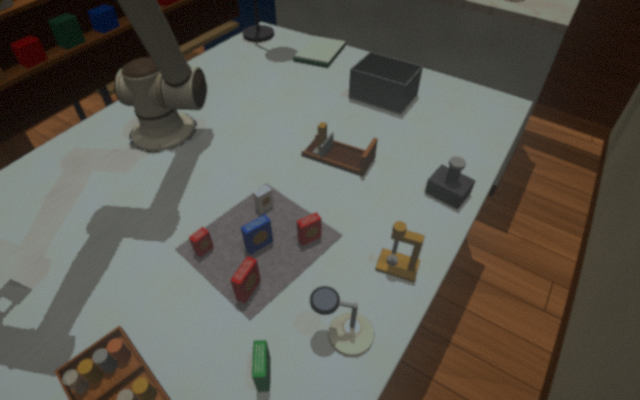

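Top view (up = world +x, left = +y): the rack is at (233,218), with its wall at the top end and the brass stop grip at (232,242). There are three reds on the mat: (437,186), (356,175) and (428,256). Blue is at (392,211), white at (347,241), and the green look-alike is off the mat at (486,128). I'll measure these next.

```bash
cat >> h.py <<'E'
def blobs(c,roi,zmin=0.035,pr=True):
    P=depthpts(c); m=np.nan_to_num(P[:,:,2])>zmin
    q=np.zeros_like(m); u0,v0,u1,v1=roi; q[v0:v1,u0:u1]=1; m&=q
    n,L,S,_=cv2.connectedComponentsWithStats(m.astype(np.uint8)); out=[]
    for i in range(1,n):
        if S[i,4]<40: continue
        X=P[L==i]; z=np.median(np.sort(X[:,2])[-len(X)//3:]); T=X[X[:,2]>z-.006]
        (cx,cy),(w,h),a=cv2.minAreaRect((T[:,:2]*1000).astype(np.float32))
        if w<h: a+=90; w,h=h,w   # a = angle of long side, deg
        col=c['image'][L==i].mean(0)
        out.append((cx,cy,w,h,a,z)); 
        if pr: print('px',np.round([S[i,0]+S[i,2]/2,S[i,1]+S[i,3]/2]),'c',np.round([cx,cy],1),'LxW',np.round([w,h],1),'ang',round(a,1),'z',round(z,4),'rgb',col.astype(int))
    return out
E
python3 - <<'E'
from h import *
c=cap('top'); s=cap('scene')
blobs(c,(320,150,460,280)); print('rack'); blobs(c,(195,165,265,270),0.03)
P=depthpts(c); print('mat z',np.median(P[200:230,340:370,2]),np.median(P[225:235,360:370,2]),'table',np.median(P[300:330,120:200,2]),'rack floor',P[195:225:8,230,2])
# scene view: red/blue/white depth blobs
print('scene');blobs(s,(170,170,340,310))
big=[cv2.resize(c['image'][y:y+120,x:x+150],(750,600),interpolation=cv2.INTER_CUBIC) for x,y in((315,150),)]
cv2.imwrite('pics/mat.png',big[0][:,:,::-1])
rk=cv2.resize(c['image'][165:270,190:270],(600,788),interpolation=cv2.INTER_CUBIC)[:600]
cv2.imwrite('pics/rack.png',cv2.resize(c['image'][170:270,190:270],(480,600),interpolation=cv2.INTER_CUBIC)[:,:,::-1])
E
```

```text
px [356. 175.] c [644.1 -93.8] LxW [53.9 24.4] ang 65.5 z 0.074 rgb [110  43  37]
px [438. 187.] c [ 615.7 -285.8] LxW [67.6 24.1] ang 98.6 z 0.0836 rgb [108  41  36]
px [392. 212.] c [ 556.8 -177.4] LxW [66.7 23.8] ang 71.2 z 0.0838 rgb [45 65 99]
px [347. 242.] c [488.4 -74. ] LxW [41.6 23.7] ang 74.3 z 0.0642 rgb [125 128 130]
px [428. 255.] c [ 458.3 -262.3] LxW [41.2 23. ] ang 89.7 z 0.0637 rgb [111  42  37]
rack
px [226. 182.] c [631.6 213.6] LxW [93.7 12.1] ang 96.6 z 0.0712 rgb [82 53 31]
px [232. 240.] c [487.1 196.6] LxW [26.  20.1] ang 94.0 z 0.0969 rgb [90 77 52]
mat z nan 0.0026533132959530303 table nan rack floor [0.0043039  0.00564075 0.00341007 0.00720998]
scene
px [262. 194.] c [490.3 -79.8] LxW [42.1 25.8] ang 73.5 z 0.0625 rgb [101 103 102]
px [308. 225.] c [645.4 -99.4] LxW [54.  25.6] ang 66.2 z 0.0725 rgb [94 53 48]
px [256. 230.] c [ 559.7 -182.1] LxW [64.1 25.6] ang 73.8 z 0.082 rgb [49 57 76]
px [200. 238.] c [ 460.5 -266.5] LxW [41.7 26.9] ang 84.3 z 0.0624 rgb [98 53 49]
px [245. 277.] c [ 618.3 -289.1] LxW [65.5 25.6] ang 96.7 z 0.0831 rgb [92 49 45]
px [324. 298.] c [ 799.  -269.1] LxW [53.8 48. ] ang 38.1 z 0.1237 rgb [77 82 85]
```

View pics/mat.png

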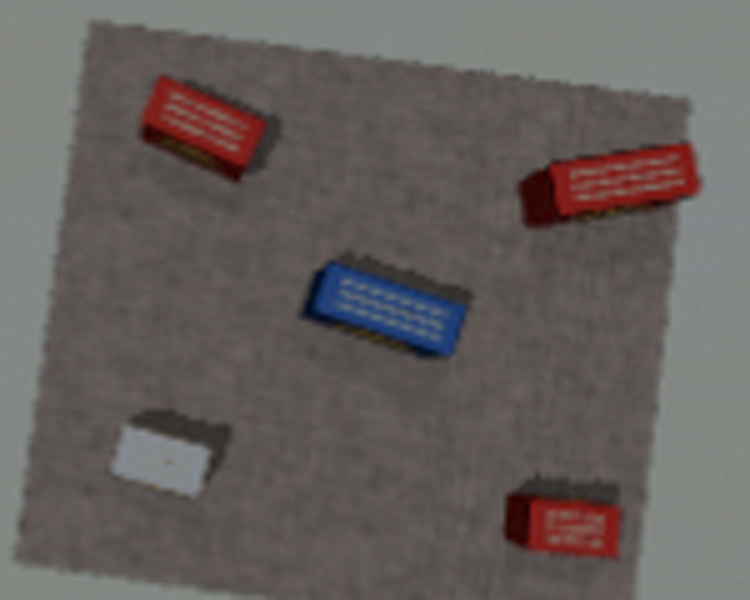

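View pics/rack.png

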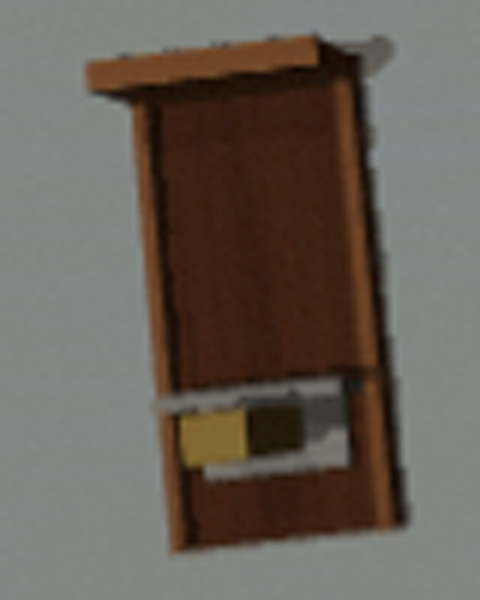

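The sizes and heights tell the three reds apart:

| Holder | Pixel | Size | Top z |
|---|---|---|---|
| Large red | (437,186) | 67×24 mm | 83 mm |
| Medium red | (356,175) | 54×24 mm | 74 mm |
| Small red | (428,256) | 41×23 mm | 64 mm |

Green, blue and white are left alone. The rack yaw is about 6.7°, the origin about (540.5, 203) mm, and the stop about 4 mm along. The large red goes first.

play_rows([
  [[0.195, 0.134, 0, 0, 0, -0.09, 0], [0.195, 0.134, 0, 0, 0, -0.09, 0], [0.195, 0.134, 0, 0, 0, -0.09, 0], [0.195, 0.134, 0, 0, 0, -0.09, 0], [0.195, 0.134, 0, 0, 0, -0.09, 0]],
])

```text
time_s: 0.7
tcp_pos: [0.3424, -0.472, 0.2225]
ee_rot: [[-0.989, -0.146, 0.0], [-0.146, 0.989, 0.0], [-0.0, 0.0, -1.0]]
wrist_force: [0.5, -0.4, 1.0]
gripper_width: 0.998
```

play_rows([
  [[0.195, 0.134, 0, 0, 0, 0, 0], [0.195, 0.134, 0, 0, 0, 0, 0], [0.195, 0.134, 0, 0, 0, 0, 0], [0.195, 0.134, 0, 0, 0, 0, 0], [0.195, 0.134, 0, 0, 0, 0, 0]],
])

```text
time_s: 1.2
tcp_pos: [0.5376, -0.3377, 0.2223]
ee_rot: [[-0.989, -0.146, 0.0], [-0.146, 0.989, 0.0], [-0.0, 0.0, -1.0]]
wrist_force: [-0.4, -0.2, 0.6]
gripper_width: 1.0
```

play_rows([
  [[0.08, 0.053, -0.03, 0, 0, 0, 0], [0.08, 0.053, -0.03, 0, 0, 0, 0], [0.08, 0.053, -0.03, 0, 0, 0, 0], [0.08, 0.053, -0.03, 0, 0, 0, 0], [0.08, 0.053, -0.03, 0, 0, 0, 0]],
])

```text
time_s: 1.7
tcp_pos: [0.615, -0.2873, 0.1928]
ee_rot: [[-0.99, -0.144, -0.0], [-0.144, 0.99, -0.0], [0.0, -0.0, -1.0]]
wrist_force: [-0.8, -0.5, 0.2]
gripper_width: 1.005
```

```bash
python3 - <<'E'
from h import *
print(r.sense()['tcp_pos'],r.sense()['ee_rot'])
c=cap('top','t1'); s=cap('scene','s1')
cv2.imwrite('pics/both.png',cv2.resize(np.vstack([c['image'][100:300,300:560],s['image'][120:320,150:410]]),None,fx=2,fy=1.5)[:,:,::-1])
for n,k in(('t',c),('s',s)):
    P=depthpts(k); t=r.sense()['tcp_pos']
    m=(np.abs(P[:,:,0]-t[0])<.06)&(np.abs(P[:,:,1]-t[1])<.09)&(P[:,:,2]>.15)&(P[:,:,2]<.24)
    X=P[m]; print(n,m.sum(), X.min(0) if m.any() else '',X.max(0) if m.any() else '')
E
```

```text
[ 0.61499723 -0.28726649  0.19275162] [[-9.89585527e-01 -1.43946013e-01 -1.74421459e-04]
 [-1.43945972e-01  9.89585522e-01 -2.28493335e-04]
 [ 2.05495655e-04 -2.01006431e-04 -9.99999959e-01]]
t 0  
s 224 [ 0.60121452 -0.34186856  0.19259202] [ 0.6363543  -0.23359314  0.2390945 ]
```

View pics/both.png

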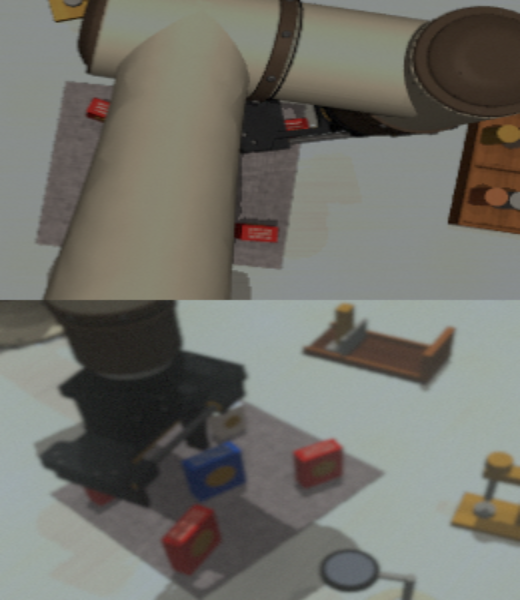

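Fingers are above the large red, clear of blue. Descending to z ≈ 0.045, then a relative check in the scene view.

play_rows([
  [[0.002, 0, -0.045, 0, 0, 0, 0], [0.002, 0, -0.09, 0, 0, 0, 0], [0.002, 0, -0.12, 0, 0, 0, 0], [0.002, 0, -0.145, 0, 0, 0, 0], [0.002, 0, -0.148, 0, 0, 0, 0]],
])

```text
time_s: 2.3
tcp_pos: [0.6144, -0.2871, 0.0414]
ee_rot: [[-0.99, -0.142, -0.006], [-0.142, 0.99, 0.002], [0.006, 0.003, -1.0]]
wrist_force: [-0.1, 0.5, -0.4]
gripper_width: 1.002
```

```bash
python3 - <<'E'
from h import *
st=r.sense();print(st['tcp_pos'],st['wrist_force'])
s=cap('scene','s2'); 
P=depthpts(s); t=st['tcp_pos']; R=st['ee_rot']
Q=(P-t)@R  # tool coords
im=s['image'].astype(int); red=(im[...,0]-im[...,1]>25)
near=(abs(Q[...,0])<.05)&(abs(Q[...,1])<.065)&(P[...,2]>.02)
a=near&red; b=near&~red&(P[...,2]<.09)&(im.sum(2)<160)
for n,m in(('red',a),('dark',b)):
    print(n,m.sum(),np.round(np.nanpercentile(Q[m],[1,5,50,95,99],axis=0)*1000,1))
top=a&(P[...,2]>.078); print('top',top.sum(),np.round(np.percentile(Q[top],[2,50,98],axis=0)*1000,1))
cv2.imwrite('pics/s2c.png',cv2.resize(s['image'][180:320,160:340],(720,560),interpolation=cv2.INTER_CUBIC)[:,:,::-1])
E
```

```text
[ 0.61435635 -0.28711626  0.04144961] [-0.05653607  0.54420091 -0.41524219]
red 278 [[ -28.9  -35.1 -105.4]
 [ -27.8  -34.5  -97.2]
 [ -14.6   -6.4  -28. ]
 [  -0.6   25.7   18.9]
 [   1.8   32.3   20.1]]
dark 273 [[-16.7 -53.9 -46.5]
 [-16.3 -46.7 -38.9]
 [-15.1   2.3 -11.5]
 [ -1.8  45.7  13. ]
 [  4.4  50.4  17.1]]
top 106 [[ -29.   -33.9 -105.5]
 [  -4.6   -4.3  -42.1]
 [   0.8   27.7  -39. ]]
```

View pics/s2c.png

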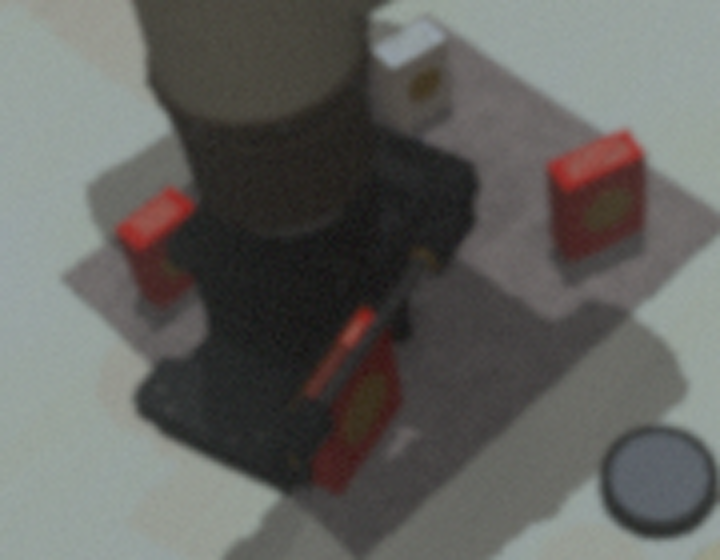

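Holder sits between the fingers, about 2–3 mm ahead in x (image: red body at (350,420) between fingers). Correct slightly, close, lift.

play_rows([
  [[0.001, 0, -0.005, 0, 0, 0, 0], [0.001, 0, -0.005, 0, 0, 0, 0.3], [0.001, 0, -0.005, 0, 0, 0, 1], [0.001, 0, -0.005, 0, 0, 0, 1], [0.001, 0, -0.005, 0, 0, 0, 1]],
])

```text
time_s: 2.85
tcp_pos: [0.6189, -0.2869, 0.0405]
ee_rot: [[-0.989, -0.145, 0.001], [-0.145, 0.989, -0.0], [-0.001, -0.001, -1.0]]
wrist_force: [-0.0, 0.5, 0.7]
gripper_width: 0.762
```

play_rows([
  [[0, 0, 0, 0, 0, 0, 1], [0, 0, 0, 0, 0, 0, 1], [0, 0, 0, 0, 0, 0, 1], [0, 0, 0, 0, 0, 0, 1], [0, 0, 0, 0, 0, 0, 1]],
])

```text
time_s: 3.35
tcp_pos: [0.6189, -0.2868, 0.0405]
ee_rot: [[-0.989, -0.145, 0.001], [-0.145, 0.989, -0.0], [-0.001, -0.001, -1.0]]
wrist_force: [-0.9, 1.0, 5.3]
gripper_width: 0.755
```

```bash
python3 -c "
from h import *
s=r.sense();print(s['tcp_pos'],s['gripper_width'],s['wrist_force'],s['ee_rot'])"
```

```text
[ 0.6189137  -0.28684568  0.04048837] 0.7552568630492348 [-0.85246705  1.03252155  5.33802585] [[-9.89489572e-01 -1.44599615e-01  1.15661513e-03]
 [-1.44600185e-01  9.89490074e-01 -4.24991642e-04]
 [-1.08300556e-03 -5.87771559e-04 -9.99999241e-01]]
```

Width 65.7 mm confirms the large. Lift and carry to above the rack.

play_rows([
  [[0, 0, 0.03, 0, 0, 0, 1], [0, 0, 0.07, 0, 0, 0, 1], [0, 0, 0.11, 0, 0, 0, 1], [0, 0, 0.12, 0, 0, 0, 1], [0, 0, 0.12, 0, 0, 0, 1]],
])

```text
time_s: 3.85
tcp_pos: [0.6192, -0.287, 0.1611]
ee_rot: [[-0.99, -0.144, 0.004], [-0.144, 0.99, -0.0], [-0.004, -0.001, -1.0]]
wrist_force: [1.3, 0.7, -1.7]
gripper_width: 0.758
```

play_rows([
  [[-0.001, 0.03, 0, 0, 0, 0, 1], [-0.002, 0.07, 0, 0, 0, -0.005, 1], [-0.003, 0.11, 0, 0, 0, -0.01, 1], [-0.005, 0.15, 0, 0, 0, -0.02, 1], [-0.007, 0.19, 0, 0, 0, -0.028, 1]],
])

```text
time_s: 4.35
tcp_pos: [0.6095, -0.0953, 0.1563]
ee_rot: [[-0.993, -0.115, -0.005], [-0.115, 0.993, 0.0], [0.005, 0.001, -1.0]]
wrist_force: [1.0, 0.1, -1.3]
gripper_width: 0.758
```

play_rows([
  [[-0.001, 0.04, 0, 0, 0, 0, 1], [-0.002, 0.08, 0, 0, 0, 0, 1], [-0.003, 0.12, 0, 0, 0, 0, 1], [-0.005, 0.16, 0, 0, 0, 0, 1], [-0.006, 0.2, 0, 0, 0, 0, 1]],
])

```text
time_s: 4.85
tcp_pos: [0.6035, 0.1044, 0.1564]
ee_rot: [[-0.993, -0.116, -0.005], [-0.116, 0.993, -0.001], [0.005, -0.001, -1.0]]
wrist_force: [0.6, -0.1, -1.2]
gripper_width: 0.758
```

play_rows([
  [[-0.001, 0.04, 0, 0, 0, 0, 1], [-0.001, 0.08, 0, 0, 0, 0, 1], [-0.001, 0.1, 0, 0, 0, 0, 1], [-0.001, 0.107, 0, 0, 0, 0, 1], [-0.001, 0.107, 0, 0, 0, 0, 1]],
])

```text
time_s: 5.35
tcp_pos: [0.6036, 0.2102, 0.1577]
ee_rot: [[-0.993, -0.117, -0.003], [-0.117, 0.993, -0.002], [0.003, -0.001, -1.0]]
wrist_force: [-0.0, -0.7, -1.5]
gripper_width: 0.752
```

```bash
python3 - <<'E'
from h import *
st=r.sense();print(st['tcp_pos'],st['ee_rot'][:,1],st['gripper_width'],st['wrist_force'])
s=cap('scene','s3'); t=cap('top','t3')
for n,k in(('s',s),('t',t)):
    P=depthpts(k); Q=(P-st['tcp_pos'])@st['ee_rot']; im=k['image'].astype(int)
    m=(im[...,0]-im[...,1]>25)&(im[...,2]<im[...,0]*.6)&(abs(Q[...,0])<.06)&(abs(Q[...,1])<.06)&(P[...,2]>.095)
    if m.sum()>5: print(n,m.sum(),np.round(np.percentile(Q[m],[2,10,50,90,98],axis=0)*1000,1))
im=s['image'][90:220,270:430]; cv2.imwrite('pics/s3c.png',cv2.resize(im,(720,585),interpolation=cv2.INTER_CUBIC)[:,:,::-1])
E
```

```text
[0.60362019 0.21016175 0.15774856] [-0.11725783  0.99310079 -0.00119301] 0.7519424438851567 [-0.01630862 -0.72565885 -1.53008727]
s 37 [[-10.3 -36.7  11. ]
 [ -9.7 -36.1  12.5]
 [ -2.  -34.3  20.1]
 [  5.6 -31.7  27.2]
 [  6.5 -26.4  31.3]]
```

View pics/s3c.png

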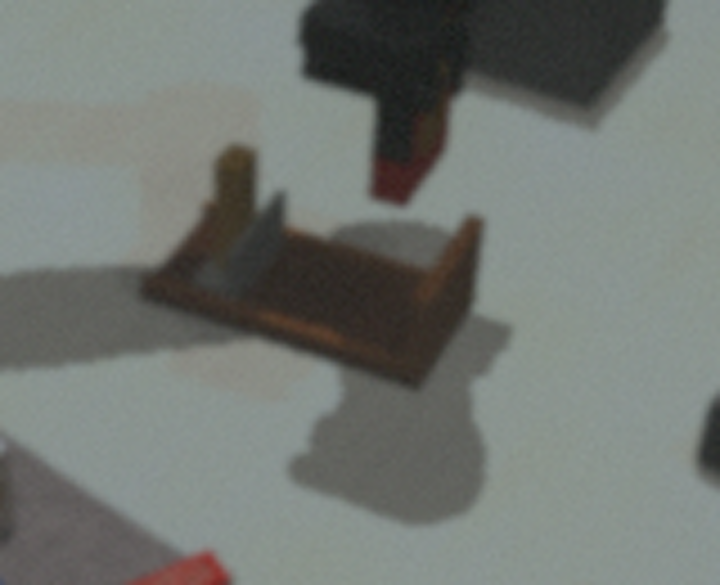

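The large holder hangs upright above the rack between wall and stop. Cross-check the rack pose in the scene view.

```bash
python3 - <<'E'
from h import *
s=cap('scene'); P=depthpts(s); 
yaw=np.deg2rad(6.7); o=np.array([.5405,.2029]); A=np.array([[np.cos(yaw),np.sin(yaw)],[-np.sin(yaw),np.cos(yaw)]])
L=np.c_[((P[...,:2]-o)@A.T).reshape(-1,2),P[...,2].ravel()]*1000
def sh(n,m,ax): print(n,m.sum(),np.round(np.nanpercentile(L[m][:,ax],[2,25,50,75,98],axis=0),1).tolist())
x,y,z=L.T
w=(x>75)&(x<105)&(abs(y)<55)&(z>64)&(z<76); sh('wall top x',w,0);sh('wall y',w,1);sh('z',w,2)
w=(x>70)&(x<110)&(abs(y+48)<8)&(z>25)&(z<65);sh('wall side y',w,1);sh('wallside x',w,0)
g=(x>-80)&(x<-35)&(abs(y)<25)&(z>60)&(z<105);sh('grip x',g,0);sh('grip y',g,1);sh('z',g,2)
f=(x>-20)&(x<60)&(abs(y)<20)&(z<15);sh('floor z',f,2)
ra=(x>-80)&(x<60)&(abs(y+44)<9)&(z>13)&(z<22);sh('rail -y',ra,1)
E
```

```text
wall top x 109 [87.7, 90.6, 94.0, 97.3, 99.4]
wall y 109 [-48.9, -30.6, -7.1, 16.4, 41.3]
z 109 [65.2, 68.0, 69.0, 69.7, 70.9]
wall side y 59 [-50.9, -49.3, -48.0, -47.2, -40.8]
wallside x 59 [87.7, 91.1, 94.8, 97.6, 99.3]
grip x 138 [-61.6, -55.4, -48.3, -43.7, -42.0]
grip y 138 [-17.7, -14.7, -12.8, -2.1, 9.3]
z 138 [60.8, 71.6, 84.3, 94.3, 97.4]
floor z 236 [2.6, 4.1, 5.0, 6.1, 7.8]
rail -y 91 [-51.1, -48.3, -46.0, -44.3, -38.9]
```

play_rows([
  [[0.002, 0, -0.03, 0, 0, 0, 1], [0.003, 0, -0.06, 0, 0, 0, 1], [0.003, 0, -0.09, 0, 0, 0, 1], [0.003, 0, -0.105, 0, 0, 0, 1], [0.003, 0, -0.107, 0, 0, 0, 1]],
])

```text
time_s: 6.0
tcp_pos: [0.606, 0.2078, 0.05]
ee_rot: [[-0.993, -0.114, -0.005], [-0.114, 0.993, -0.003], [0.005, -0.002, -1.0]]
wrist_force: [-0.1, 0.4, -1.5]
gripper_width: 0.757
```

play_rows([
  [[0, 0, -0.003, 0, 0, 0, 1], [0, 0, -0.006, 0, 0, 0, 1], [0, 0, -0.008, 0, 0, 0, 1], [0, 0, -0.0085, 0, 0, 0, 1], [0, 0, -0.0085, 0, 0, 0, 1]],
])

```text
time_s: 6.5
tcp_pos: [0.6076, 0.2103, 0.0445]
ee_rot: [[-0.993, -0.117, 0.001], [-0.117, 0.993, 0.0], [-0.001, 0.0, -1.0]]
wrist_force: [-0.2, 0.6, -1.9]
gripper_width: 0.76
```

```bash
python3 - <<'E'
from h import *
st=r.sense();print(st['tcp_pos'],st['gripper_width'],st['wrist_force'])
s=cap('scene','s4')
cv2.imwrite('pics/s4c.png',cv2.resize(s['image'][90:190,290:400],(660,600),interpolation=cv2.INTER_CUBIC)[:,:,::-1])
E
```

```text
[0.60757226 0.21030341 0.04452095] 0.7597760064357266 [-0.18183741  0.60003954 -1.88660159]
```

View pics/s4c.png

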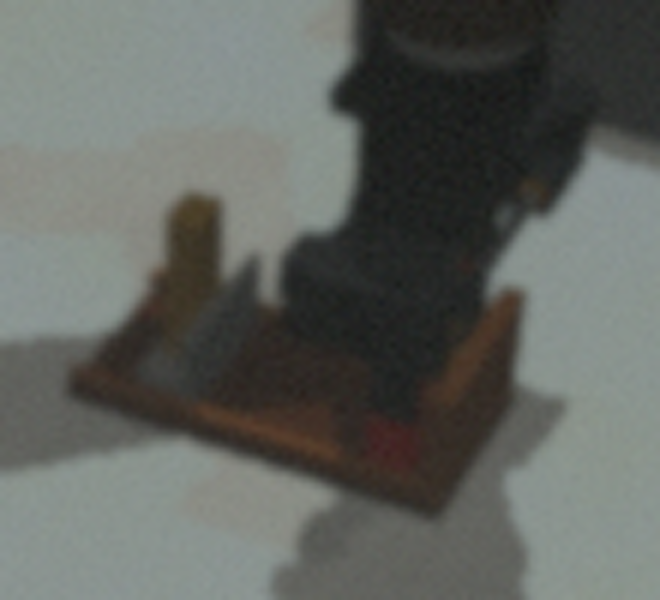

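Holder is in the rack, near the wall. Nudge towards the wall until the force rises.

play_rows([
  [[0.001, 0.0001, 0, 0, 0, 0, 1], [0.002, 0.0002, 0, 0, 0, 0, 1], [0.003, 0.0003, -0.0003, 0, 0, 0, 1], [0.003, 0.0003, -0.0005, 0, 0, 0, 1], [0.003, 0.0003, -0.0005, 0, 0, 0, 1]],
])

```text
time_s: 7.05
tcp_pos: [0.6105, 0.2105, 0.0435]
ee_rot: [[-0.993, -0.117, 0.0], [-0.117, 0.993, 0.0], [-0.0, 0.0, -1.0]]
wrist_force: [-0.1, 0.8, -1.4]
gripper_width: 0.76
```

play_rows([
  [[0.0005, 0.0001, 0, 0, 0, 0, 1], [0.001, 0.0001, 0, 0, 0, 0, 1], [0.001, 0.0001, 0, 0, 0, 0, 1], [0.001, 0.0001, 0, 0, 0, 0, 1]],
])

```text
time_s: 7.45
tcp_pos: [0.6114, 0.2106, 0.0435]
ee_rot: [[-0.993, -0.116, -0.0], [-0.116, 0.993, 0.0], [0.0, 0.0, -1.0]]
wrist_force: [0.2, 0.4, -1.0]
gripper_width: 0.755
```

play_rows([
  [[0.0005, 0.0001, 0, 0, 0, 0, 1], [0.001, 0.0001, 0, 0, 0, 0, 1], [0.001, 0.0001, 0, 0, 0, 0, 1], [0.001, 0.0001, 0, 0, 0, 0, 1]],
])

```text
time_s: 7.85
tcp_pos: [0.6124, 0.2107, 0.0435]
ee_rot: [[-0.993, -0.116, -0.0], [-0.116, 0.993, 0.0], [0.0, 0.0, -1.0]]
wrist_force: [0.0, 0.3, -0.7]
gripper_width: 0.755
```

play_rows([
  [[0.0005, 0.0001, 0, 0, 0, 0, 1], [0.001, 0.0001, 0, 0, 0, 0, 1], [0.001, 0.0001, 0, 0, 0, 0, 1], [0.001, 0.0001, 0, 0, 0, 0, 1]],
])

```text
time_s: 8.25
tcp_pos: [0.6134, 0.2108, 0.0435]
ee_rot: [[-0.993, -0.117, 0.0], [-0.117, 0.993, -0.0], [0.0, -0.0, -1.0]]
wrist_force: [0.4, 0.4, -1.9]
gripper_width: 0.755
```

play_rows([
  [[0.0005, 0.0001, 0, 0, 0, 0, 1], [0.001, 0.0001, 0, 0, 0, 0, 1], [0.001, 0.0001, 0, 0, 0, 0, 1], [0.001, 0.0001, 0, 0, 0, 0, 1]],
])

```text
time_s: 8.65
tcp_pos: [0.6143, 0.2108, 0.0435]
ee_rot: [[-0.993, -0.116, -0.0], [-0.116, 0.993, -0.0], [0.0, -0.0, -1.0]]
wrist_force: [-0.7, 0.2, -1.5]
gripper_width: 0.754
```

play_rows([
  [[0.0005, 0.0001, 0, 0, 0, 0, 1], [0.001, 0.0001, 0, 0, 0, 0, 1], [0.001, 0.0001, 0, 0, 0, 0, 1], [0.001, 0.0001, 0, 0, 0, 0, 1]],
])

```text
time_s: 9.05
tcp_pos: [0.6143, 0.2109, 0.0435]
ee_rot: [[-0.993, -0.116, -0.002], [-0.116, 0.993, -0.001], [0.002, -0.0, -1.0]]
wrist_force: [-5.3, 1.5, 1.6]
gripper_width: 0.754
```

Wall contact at x ≈ 0.6143 (−5 N). Relax slightly, lower to the floor, release and rise.

play_rows([
  [[-0.0008, 0, 0, 0, 0, 0, 1], [-0.0008, 0, -0.0005, 0, 0, 0, 1], [-0.0008, 0, -0.001, 0, 0, 0, 1], [-0.0008, 0, -0.001, 0, 0, 0, 1]],
])

```text
time_s: 9.45
tcp_pos: [0.6143, 0.2108, 0.0435]
ee_rot: [[-0.993, -0.117, -0.0], [-0.117, 0.993, -0.0], [0.001, -0.0, -1.0]]
wrist_force: [-5.9, 1.0, 5.4]
gripper_width: 0.758
```

play_rows([
  [[0, 0, 0, 0, 0, 0, 0.6], [0, 0, 0, 0, 0, 0, 0], [0, 0, 0, 0, 0, 0, 0], [0, 0, 0, 0, 0, 0, 0], [0, 0, 0, 0, 0, 0, 0]],
])

```text
time_s: 9.95
tcp_pos: [0.6154, 0.2113, 0.0426]
ee_rot: [[-0.993, -0.118, 0.002], [-0.118, 0.993, 0.0], [-0.002, 0.0, -1.0]]
wrist_force: [0.9, -0.5, 0.1]
gripper_width: 0.977
```

play_rows([
  [[0, 0, 0.03, 0, 0, 0, 0], [0, 0, 0.06, 0, 0, 0, 0], [0, 0, 0.1, 0, 0, 0, 0], [0, 0, 0.12, 0, 0, 0, 0], [0, 0, 0.12, 0, 0, 0, 0]],
])

```text
time_s: 10.45
tcp_pos: [0.6181, 0.2118, 0.1677]
ee_rot: [[-0.993, -0.117, 0.011], [-0.117, 0.993, 0.004], [-0.011, 0.003, -1.0]]
wrist_force: [0.6, -0.1, 0.5]
gripper_width: 1.002
```

Placed. Now the medium red at ≈ (0.645, −0.096), width axis 66°.

play_rows([
  [[0.005, -0.04, 0, 0, 0, -0.13, 0], [0.01, -0.085, 0, 0, 0, -0.27, 0], [0.015, -0.13, 0, 0, 0, -0.4, 0], [0.02, -0.175, 0, 0, 0, -0.536, 0], [0.02, -0.22, 0, 0, 0, -0.536, 0]],
])

```text
time_s: 10.95
tcp_pos: [0.6353, -0.0112, 0.1615]
ee_rot: [[-0.913, 0.409, 0.001], [0.409, 0.913, -0.001], [-0.001, -0.0, -1.0]]
wrist_force: [0.7, -0.4, -0.5]
gripper_width: 1.001
```

play_rows([
  [[0.0095, -0.045, 0, 0, 0, 0, 0], [0.0095, -0.0875, 0, 0, 0, 0, 0], [0.0095, -0.0875, -0.03, 0, 0, 0, 0], [0.0095, -0.0875, -0.06, 0, 0, 0, 0], [0.0095, -0.0875, -0.06, 0, 0, 0, 0]],
])

```text
time_s: 11.45
tcp_pos: [0.6408, -0.0976, 0.0969]
ee_rot: [[-0.913, 0.409, -0.01], [0.409, 0.913, -0.0], [0.009, -0.004, -1.0]]
wrist_force: [-1.0, -0.8, -0.8]
gripper_width: 1.002
```

```bash
cat >> h.py <<'E'
def near(st,zlo,bias=(0.001,-0.0015,0)):
    s=r.capture('scene'); P=depthpts(s)-np.array(bias); Q=(P-st['tcp_pos'])@st['ee_rot']; im=s['image'].astype(int)
    red=(im[...,0]-im[...,1]>22)&(im[...,2]<im[...,0]*.65)
    m=red&(abs(Q[...,0])<.04)&(abs(Q[...,1])<.05)&(P[...,2]>zlo)
    print('all',m.sum(),np.round(np.percentile(Q[m],[2,10,50,90,98],axis=0)*1000,1)); return s,P,Q,m
E
python3 - <<'E'
from h import *
t=cap('top'); L=blobs(t,(195,165,265,270),0.04)
st=r.sense();print(st['tcp_pos'],st['ee_rot'][:,1])
s,P,Q,m=near(st,.015)
cv2.imwrite('pics/s5.png',cv2.resize(s['image'][80:280,230:450],(660,600),interpolation=cv2.INTER_CUBIC)[:,:,::-1])
E
```

```text
px [234. 218.] c [491.3  51.5] LxW [64.9 31. ] ang 91.6 z 0.5488 rgb [124 113  96]
[ 0.64274966 -0.09732088  0.09980754] [ 0.40741827  0.91323677 -0.00299339]
all 464 [[-14.8 -26.1  25.7]
 [-14.2 -25.3  26.9]
 [-12.   -5.8  35.5]
 [  3.8  21.6  78. ]
 [  8.4  25.6  83.4]]
```

View pics/s5.png

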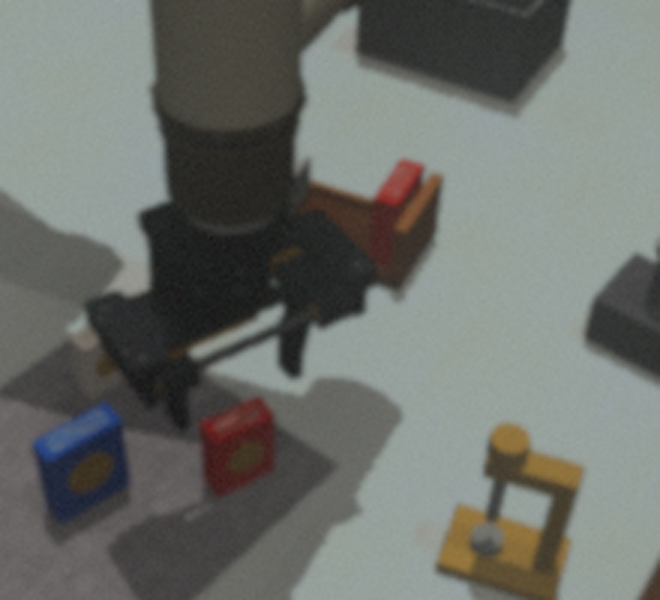

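Large stands upright at the wall (pixels (400,215) of crop); medium is centred between fingers (±26 mm). Descend and grip.

play_rows([
  [[0.001, 0, -0.03, 0, 0, 0, 0], [0.001, 0, -0.055, 0, 0, 0, 0], [0.001, 0, -0.068, 0, 0, 0, 0], [0.001, 0, -0.068, 0, 0, 0, 0], [0.001, 0, -0.068, 0, 0, 0, 0.2]],
])

```text
time_s: 12.05
tcp_pos: [0.6465, -0.0964, 0.0361]
ee_rot: [[-0.914, 0.406, 0.003], [0.406, 0.914, -0.0], [-0.003, 0.001, -1.0]]
wrist_force: [0.1, 0.7, 0.3]
gripper_width: 0.966
```

play_rows([
  [[0, 0, 0, 0, 0, 0, 1], [0, 0, 0, 0, 0, 0, 1], [0, 0, 0, 0, 0, 0, 1], [0, 0, 0, 0, 0, 0, 1], [0, 0, 0, 0, 0, 0, 1]],
])

```text
time_s: 12.55
tcp_pos: [0.6454, -0.0966, 0.0351]
ee_rot: [[-0.913, 0.407, 0.001], [0.407, 0.913, -0.0], [-0.001, 0.0, -1.0]]
wrist_force: [-0.3, 0.2, 2.7]
gripper_width: 0.621
```

play_rows([
  [[0, 0, 0, 0, 0, 0, 1], [0, 0, 0, 0, 0, 0, 1], [0, 0, 0, 0, 0, 0, 1]],
])

```text
time_s: 12.85
tcp_pos: [0.6454, -0.0966, 0.0351]
ee_rot: [[-0.913, 0.407, 0.001], [0.407, 0.913, -0.0], [-0.001, 0.0, -1.0]]
wrist_force: [-0.9, -0.3, 4.1]
gripper_width: 0.613
```

play_rows([
  [[0, 0, 0.03, 0, 0, 0, 1], [0, 0, 0.07, 0, 0, 0, 1], [0, 0, 0.11, 0, 0, 0, 1], [0, 0, 0.13, 0, 0, 0, 1], [0, 0, 0.13, 0, 0, 0, 1]],
])

```text
time_s: 13.35
tcp_pos: [0.647, -0.0965, 0.1681]
ee_rot: [[-0.914, 0.407, 0.007], [0.407, 0.914, 0.0], [-0.006, 0.003, -1.0]]
wrist_force: [0.6, 0.5, -0.9]
gripper_width: 0.615
```

play_rows([
  [[-0.01, 0.04, 0, 0, 0, 0.13, 1], [-0.02, 0.08, 0, 0, 0, 0.27, 1], [-0.03, 0.125, 0, 0, 0, 0.4, 1], [-0.04, 0.17, 0, 0, 0, 0.536, 1], [-0.045, 0.21, 0, 0, 0, 0.536, 1]],
])

```text
time_s: 13.85
tcp_pos: [0.598, 0.115, 0.1622]
ee_rot: [[-0.993, -0.119, -0.004], [-0.119, 0.993, -0.001], [0.004, -0.0, -1.0]]
wrist_force: [0.0, -0.2, -0.3]
gripper_width: 0.616
```

play_rows([
  [[-0.01, 0.04, 0, 0, 0, 0, 1], [-0.015, 0.08, 0, 0, 0, 0, 1], [-0.015, 0.094, 0, 0, 0, 0, 1], [-0.015, 0.094, 0, 0, 0, 0, 1], [-0.015, 0.094, 0, 0, 0, 0, 1]],
])

```text
time_s: 14.35
tcp_pos: [0.5845, 0.2067, 0.163]
ee_rot: [[-0.993, -0.116, -0.003], [-0.116, 0.993, -0.001], [0.003, -0.001, -1.0]]
wrist_force: [0.2, -0.2, -0.5]
gripper_width: 0.617
```

```bash
python3 - <<'E'
from h import *
st=r.sense();print(st['tcp_pos'],st['ee_rot'][:,1],st['gripper_width'])
s,P,Q,m=near(st,.1)
m=(s['image'][...,0].astype(int)-s['image'][...,1]>22)&(P[...,2]>.08)&(P[...,2]<.092)&(P[...,1]>.1)
print('large top',m.sum(),np.round(np.percentile(Q[m],[2,50,98],axis=0)*1000,1))
cv2.imwrite('pics/s6.png',cv2.resize(s['image'][80:180,290:400],(660,600),interpolation=cv2.INTER_CUBIC)[:,:,::-1])
E
```

```text
[0.58447579 0.20674831 0.16300134] [-0.1163336   0.99320955 -0.00113189] 0.6174556233268182
all 48 [[-11.6 -29.2   8.2]
 [-11.3 -28.8  10.9]
 [ -5.4 -25.9  17.1]
 [  3.7 -14.1  24. ]
 [  5.7  -3.1  26.8]]
large top 132 [[-40.  -32.9  75.3]
 [-29.5  -5.9  77.6]
 [-18.5  27.1  82. ]]
```

View pics/s6.png

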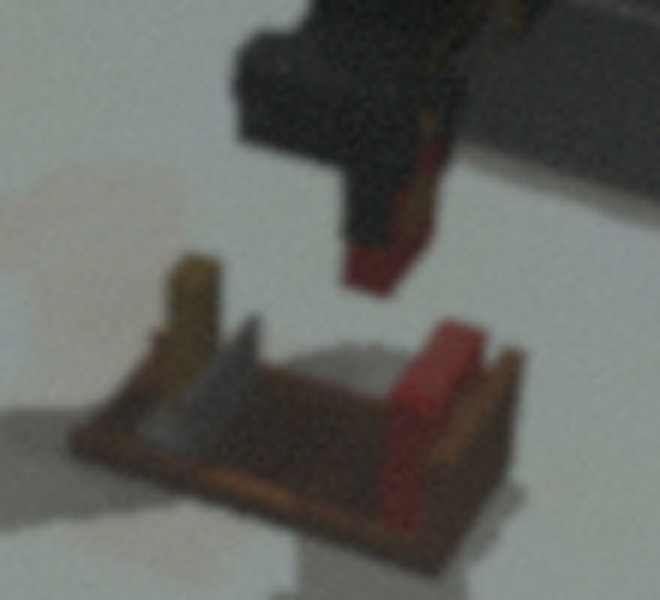

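The medium hangs about 6 mm clear behind the large, and the large reads rack x ≈ 73–74 mm. Lower it, then nudge forward.

play_rows([
  [[0, 0, -0.03, 0, 0, 0, 1], [0, 0, -0.065, 0, 0, 0, 1], [0, 0, -0.1, 0, 0, 0, 1], [0, 0, -0.12, 0, 0, 0, 1], [0, 0, -0.12, 0, 0, 0, 1]],
])

```text
time_s: 14.9
tcp_pos: [0.5829, 0.2044, 0.0408]
ee_rot: [[-0.994, -0.114, -0.007], [-0.114, 0.994, -0.004], [0.008, -0.003, -1.0]]
wrist_force: [-0.1, -0.8, -1.8]
gripper_width: 0.618
```

play_rows([
  [[0, 0, -0.002, 0, 0, 0, 1], [0, 0, -0.004, 0, 0, 0, 1], [0, 0, -0.006, 0, 0, 0, 1], [0, 0, -0.006, 0, 0, 0, 1], [0, 0, -0.006, 0, 0, 0, 1]],
])

```text
time_s: 15.4
tcp_pos: [0.5853, 0.2077, 0.0392]
ee_rot: [[-0.993, -0.117, 0.001], [-0.117, 0.993, 0.001], [-0.001, 0.0, -1.0]]
wrist_force: [1.0, -0.5, -0.6]
gripper_width: 0.616
```

play_rows([
  [[0.001, 0.0001, 0, 0, 0, 0, 1], [0.002, 0.0002, 0, 0, 0, 0, 1], [0.003, 0.0003, 0, 0, 0, 0, 1], [0.004, 0.0004, 0, 0, 0, 0, 1], [0.004, 0.0004, 0, 0, 0, 0, 1]],
])

```text
time_s: 15.9
tcp_pos: [0.5889, 0.2078, 0.0385]
ee_rot: [[-0.993, -0.116, -0.001], [-0.116, 0.993, -0.0], [0.001, -0.0, -1.0]]
wrist_force: [-0.4, 0.6, -0.3]
gripper_width: 0.621
```

play_rows([
  [[0.0005, 0.0001, 0, 0, 0, 0, 1], [0.001, 0.0001, 0, 0, 0, 0, 1], [0.001, 0.0001, 0, 0, 0, 0, 1], [0.001, 0.0001, 0, 0, 0, 0, 1]],
])

```text
time_s: 16.3
tcp_pos: [0.5901, 0.2079, 0.0385]
ee_rot: [[-0.993, -0.116, -0.0], [-0.116, 0.993, -0.0], [0.0, -0.0, -1.0]]
wrist_force: [-1.2, 0.8, -0.5]
gripper_width: 0.62
```

play_rows([
  [[0.0005, 0.0001, 0, 0, 0, 0, 1], [0.001, 0.0001, 0, 0, 0, 0, 1], [0.001, 0.0001, 0, 0, 0, 0, 1], [0.001, 0.0001, 0, 0, 0, 0, 1]],
])

```text
time_s: 16.7
tcp_pos: [0.5904, 0.2079, 0.0383]
ee_rot: [[-0.993, -0.116, -0.001], [-0.116, 0.993, -0.001], [0.002, -0.0, -1.0]]
wrist_force: [-3.4, -0.1, 0.2]
gripper_width: 0.621
```

play_rows([
  [[0.0005, 0.0001, 0, 0, 0, 0, 1], [0.001, 0.0001, 0, 0, 0, 0, 1], [0.001, 0.0001, 0, 0, 0, 0, 1], [0.001, 0.0001, 0, 0, 0, 0, 1]],
])

```text
time_s: 17.1
tcp_pos: [0.5905, 0.2079, 0.0383]
ee_rot: [[-0.993, -0.116, -0.003], [-0.116, 0.993, -0.001], [0.003, -0.001, -1.0]]
wrist_force: [-7.6, 0.2, 2.1]
gripper_width: 0.619
```

Contact at 0.5905, 24.0 mm behind the large's contact position, so the row is solid. Release and rise.

play_rows([
  [[-0.0018, -0.0002, 0, 0, 0, 0, 1], [-0.0018, -0.0002, -0.0003, 0, 0, 0, 1], [-0.0018, -0.0002, -0.0003, 0, 0, 0, 0.7], [-0.0018, -0.0002, -0.0003, 0, 0, 0, 0.3], [-0.0018, -0.0002, -0.0003, 0, 0, 0, 0]],
])

```text
time_s: 17.6
tcp_pos: [0.5915, 0.2084, 0.0387]
ee_rot: [[-0.993, -0.117, 0.002], [-0.117, 0.993, 0.001], [-0.003, 0.001, -1.0]]
wrist_force: [0.1, -0.6, -0.3]
gripper_width: 0.716
```

play_rows([
  [[0, 0, 0, 0, 0, 0, 0], [0, 0, 0, 0, 0, 0, 0], [0, 0, 0.03, 0, 0, 0, 0], [0, 0, 0.07, 0, 0, 0, 0], [0, 0, 0.11, 0, 0, 0, 0]],
])

```text
time_s: 18.1
tcp_pos: [0.5905, 0.2078, 0.1493]
ee_rot: [[-0.993, -0.117, 0.0], [-0.117, 0.993, -0.001], [0.0, -0.001, -1.0]]
wrist_force: [1.6, 0.5, -0.4]
gripper_width: 0.994
```

Now the small red at ≈ (0.459, −0.264).

play_rows([
  [[-0.012, -0.04, 0, 0, 0, 0, 0], [-0.024, -0.085, 0, 0, 0, 0, 0], [-0.036, -0.13, 0, 0, 0, 0, 0], [-0.048, -0.175, 0, 0, 0, 0, 0], [-0.06, -0.22, 0, 0, 0, 0, 0]],
])

```text
time_s: 18.6
tcp_pos: [0.5301, -0.0136, 0.1488]
ee_rot: [[-0.993, -0.117, 0.002], [-0.117, 0.993, 0.0], [-0.002, -0.0, -1.0]]
wrist_force: [0.1, -0.2, -0.5]
gripper_width: 0.997
```

play_rows([
  [[-0.012, -0.045, 0, 0, 0, -0.04, 0], [-0.024, -0.09, 0, 0, 0, -0.08, 0], [-0.036, -0.135, 0, 0, 0, -0.12, 0], [-0.05, -0.18, 0, 0, 0, -0.143, 0], [-0.06, -0.22, 0, 0, 0, -0.143, 0]],
])

```text
time_s: 19.1
tcp_pos: [0.4697, -0.2341, 0.1488]
ee_rot: [[-1.0, 0.027, 0.001], [0.027, 1.0, -0.001], [-0.002, -0.0, -1.0]]
wrist_force: [1.3, 0.7, 0.3]
gripper_width: 1.001
```

play_rows([
  [[-0.012, -0.032, 0, 0, 0, 0, 0], [-0.012, -0.032, -0.03, 0, 0, 0, 0], [-0.012, -0.032, -0.06, 0, 0, 0, 0], [-0.012, -0.032, -0.06, 0, 0, 0, 0], [-0.012, -0.032, -0.06, 0, 0, 0, 0]],
])

```text
time_s: 19.6
tcp_pos: [0.4588, -0.2644, 0.0887]
ee_rot: [[-1.0, 0.025, -0.0], [0.025, 1.0, -0.001], [0.0, -0.001, -1.0]]
wrist_force: [-0.7, -0.1, 0.2]
gripper_width: 0.998
```

```bash
python3 - <<'E'
from h import *
t=cap('top','t7'); 
blobs(t,(195,165,265,270),0.04)
st=r.sense();print(st['tcp_pos'],st['ee_rot'][:,1])
s,P,Q,m=near(st,.015)
top=m&(abs(P[...,2]-.063)<.004); print('top',np.round(np.percentile(Q[top],[2,50,98],axis=0)*1000,1))
a=cv2.resize(s['image'][170:290,130:290],(640,480),interpolation=cv2.INTER_CUBIC)
cv2.imwrite('pics/s7.png',a[:,:,::-1])
E
```

```text
px [225. 191.] c [606.8 211.2] LxW [66.8 41. ] ang 90.9 z 0.0861 rgb [107  45  35]
px [232. 240.] c [487.3 197.2] LxW [25.8 20. ] ang 93.0 z 0.0969 rgb [96 83 55]
[ 0.45953775 -0.26438869  0.08953653] [ 0.02519594  0.99968185 -0.00116362]
all 330 [[-12.8 -21.3  25.1]
 [-11.7 -20.3  26.5]
 [ -7.4  -4.7  33.2]
 [  6.4  14.9  68.5]
 [ 10.2  17.9  73.5]]
top [[-11.8 -20.7  24.8]
 [ -0.7  -0.1  27.6]
 [ 10.7  19.   30.1]]
```

View pics/s7.png

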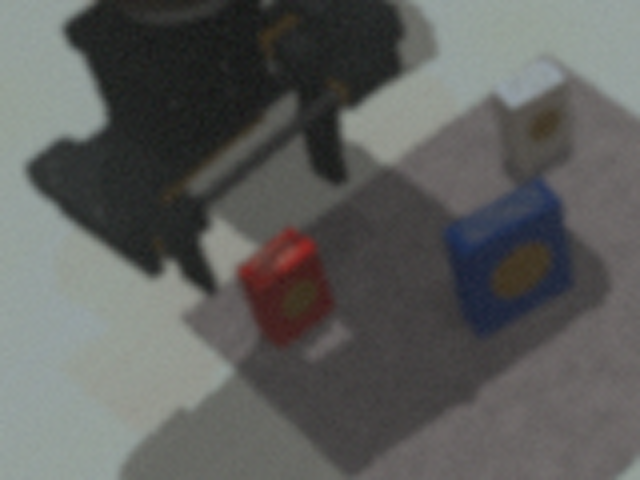

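Small red is centred between the fingers; blue and white untouched. Descend and grip.

play_rows([
  [[0, 0, -0.03, 0, 0, 0, 0], [0, 0, -0.05, 0, 0, 0, 0], [0, 0, -0.059, 0, 0, 0, 0], [0, 0, -0.059, 0, 0, 0, 0], [0, 0, -0.059, 0, 0, 0, 0.2]],
])

```text
time_s: 20.2
tcp_pos: [0.4595, -0.2643, 0.0305]
ee_rot: [[-1.0, 0.025, 0.002], [0.025, 1.0, -0.001], [-0.002, -0.001, -1.0]]
wrist_force: [0.0, -0.2, -0.1]
gripper_width: 0.965
```

play_rows([
  [[0, 0, 0, 0, 0, 0, 1], [0, 0, 0, 0, 0, 0, 1], [0, 0, 0, 0, 0, 0, 1], [0, 0, 0, 0, 0, 0, 1], [0, 0, 0, 0, 0, 0, 1]],
])

```text
time_s: 20.7
tcp_pos: [0.4583, -0.2641, 0.0294]
ee_rot: [[-1.0, 0.026, 0.0], [0.026, 1.0, -0.0], [-0.0, -0.0, -1.0]]
wrist_force: [0.4, -0.3, -0.4]
gripper_width: 0.539
```

play_rows([
  [[0, 0, 0, 0, 0, 0, 1], [0, 0, 0, 0, 0, 0, 1], [0, 0, 0, 0, 0, 0, 1], [0, 0, 0, 0, 0, 0, 1], [0, 0, 0, 0, 0, 0, 1]],
])

```text
time_s: 21.2
tcp_pos: [0.4584, -0.2641, 0.0293]
ee_rot: [[-1.0, 0.026, 0.0], [0.026, 1.0, -0.0], [-0.0, -0.0, -1.0]]
wrist_force: [-0.1, -0.1, 0.8]
gripper_width: 0.487
```

play_rows([
  [[0, 0, 0.03, 0, 0, 0, 1], [0, 0, 0.07, 0, 0, 0, 1], [0, 0, 0.11, 0, 0, 0, 1], [0, 0, 0.13, 0, 0, 0, 1], [0, 0, 0.13, 0, 0, 0, 1]],
])

```text
time_s: 21.7
tcp_pos: [0.4602, -0.2645, 0.1624]
ee_rot: [[-1.0, 0.026, 0.007], [0.026, 1.0, -0.002], [-0.007, -0.002, -1.0]]
wrist_force: [1.1, -0.0, -1.4]
gripper_width: 0.487
```

play_rows([
  [[0.01, 0.04, 0, 0, 0, 0, 1], [0.02, 0.085, 0, 0, 0, 0, 1], [0.03, 0.13, 0, 0, 0, 0, 1], [0.04, 0.175, 0, 0, 0, 0, 1], [0.05, 0.22, 0, 0, 0, 0, 1]],
])

```text
time_s: 22.2
tcp_pos: [0.5072, -0.0423, 0.1574]
ee_rot: [[-1.0, 0.027, -0.003], [0.027, 1.0, -0.0], [0.003, -0.0, -1.0]]
wrist_force: [0.4, -0.2, -1.4]
gripper_width: 0.488
```

play_rows([
  [[0.01, 0.045, 0, 0, 0, 0.04, 1], [0.02, 0.09, 0, 0, 0, 0.08, 1], [0.03, 0.135, 0, 0, 0, 0.12, 1], [0.04, 0.18, 0, 0, 0, 0.143, 1], [0.05, 0.22, 0, 0, 0, 0.143, 1]],
])

```text
time_s: 22.7
tcp_pos: [0.5573, 0.1779, 0.157]
ee_rot: [[-0.993, -0.117, -0.003], [-0.117, 0.993, -0.001], [0.003, -0.001, -1.0]]
wrist_force: [0.0, -0.2, -1.5]
gripper_width: 0.485
```

play_rows([
  [[0.002, 0.0285, 0, 0, 0, 0, 1], [0.002, 0.0285, 0, 0, 0, 0, 1], [0.002, 0.0285, 0, 0, 0, 0, 1], [0.002, 0.0285, 0, 0, 0, 0, 1]],
])

```text
time_s: 23.1
tcp_pos: [0.5595, 0.2034, 0.158]
ee_rot: [[-0.993, -0.116, -0.002], [-0.116, 0.993, -0.001], [0.003, -0.001, -1.0]]
wrist_force: [0.4, 0.1, -0.5]
gripper_width: 0.486
```

```bash
python3 - <<'E'
from h import *
st=r.sense();print(st['tcp_pos'],st['ee_rot'][:,1],st['gripper_width'])
s,P,Q,m=near(st,.1)
m=(s['image'][...,0].astype(int)-s['image'][...,1]>22)&(P[...,1]>.1)
for n,z in(('large',.086),('med',.076)):
    k=m&(abs(P[...,2]-z)<.004);print(n,k.sum(),np.round(np.percentile(Q[k],[2,50,98],axis=0)*1000,1))
cv2.imwrite('pics/s8.png',cv2.resize(s['image'][80:180,290:400],(660,600),interpolation=cv2.INTER_CUBIC)[:,:,::-1])
E
```

```text
[0.55952784 0.20339371 0.15798878] [-0.11566518  0.99328775 -0.00100252] 0.4856295196231448
all 51 [[-11.9 -23.3 -33.8]
 [-11.4 -22.  -30. ]
 [-10.  -11.   10.7]
 [  0.9   5.   18.1]
 [  5.1   9.   21.5]]
large 132 [[-67.4 -33.5  69.5]
 [-56.5  -3.8  72.6]
 [-44.1  30.7  75.2]]
med 121 [[-67.4 -34.   78.3]
 [-34.1  -8.7  82.7]
 [-21.4  23.9  85.6]]
```

View pics/s8.png

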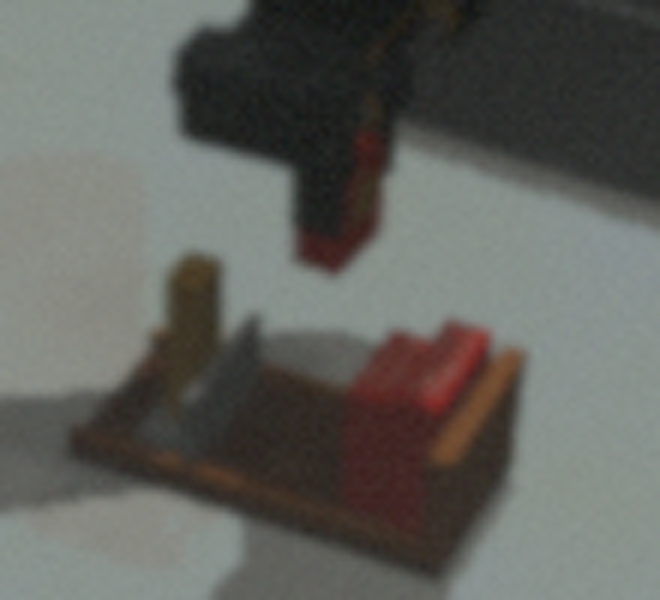

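Large and medium stand side by side at the wall, with the small about 8 mm clear behind. Lower and nudge.

play_rows([
  [[0, 0, -0.03, 0, 0, 0, 1], [0, 0, -0.065, 0, 0, 0, 1], [0, 0, -0.1, 0, 0, 0, 1], [0, 0, -0.12, 0, 0, 0, 1], [0, 0, -0.12, 0, 0, 0, 1]],
])

```text
time_s: 23.65
tcp_pos: [0.5581, 0.2019, 0.036]
ee_rot: [[-0.993, -0.114, -0.007], [-0.114, 0.993, -0.004], [0.007, -0.003, -1.0]]
wrist_force: [-0.4, -0.3, -0.8]
gripper_width: 0.485
```

play_rows([
  [[0, 0, -0.002, 0, 0, 0, 1], [0, 0, -0.004, 0, 0, 0, 1], [0, 0, -0.006, 0, 0, 0, 1], [0, 0, -0.006, 0, 0, 0, 1], [0, 0, -0.006, 0, 0, 0, 1]],
])

```text
time_s: 24.15
tcp_pos: [0.5605, 0.2047, 0.0339]
ee_rot: [[-0.993, -0.117, 0.001], [-0.117, 0.993, 0.001], [-0.001, 0.0, -1.0]]
wrist_force: [0.2, -0.6, -1.3]
gripper_width: 0.489
```

play_rows([
  [[0.001, 0.0001, 0, 0, 0, 0, 1], [0.002, 0.0002, 0, 0, 0, 0, 1], [0.003, 0.0003, 0, 0, 0, 0, 1], [0.004, 0.0004, 0, 0, 0, 0, 1], [0.004, 0.0004, 0, 0, 0, 0, 1]],
])

```text
time_s: 24.65
tcp_pos: [0.5645, 0.2049, 0.0332]
ee_rot: [[-0.993, -0.116, 0.0], [-0.116, 0.993, -0.0], [-0.0, -0.0, -1.0]]
wrist_force: [-0.7, 0.0, -0.1]
gripper_width: 0.483
```

play_rows([
  [[0.0005, 0.0001, 0, 0, 0, 0, 1], [0.001, 0.0001, 0, 0, 0, 0, 1], [0.001, 0.0001, 0, 0, 0, 0, 1], [0.001, 0.0001, 0, 0, 0, 0, 1]],
])

```text
time_s: 25.05
tcp_pos: [0.5652, 0.2049, 0.0332]
ee_rot: [[-0.993, -0.117, -0.0], [-0.117, 0.993, -0.0], [0.0, -0.0, -1.0]]
wrist_force: [-0.8, 0.9, -1.0]
gripper_width: 0.495
```

play_rows([
  [[0.0005, 0.0001, -0.0005, 0, 0, 0, 1], [0.001, 0.0001, -0.0008, 0, 0, 0, 1], [0.001, 0.0001, -0.0008, 0, 0, 0, 1], [0.001, 0.0001, -0.0008, 0, 0, 0, 1]],
])

```text
time_s: 25.45
tcp_pos: [0.5659, 0.2049, 0.0324]
ee_rot: [[-0.993, -0.116, -0.001], [-0.116, 0.993, -0.0], [0.001, -0.0, -1.0]]
wrist_force: [-1.5, 0.4, 0.4]
gripper_width: 0.484
```

play_rows([
  [[0.0005, 0.0001, 0, 0, 0, 0, 1], [0.001, 0.0001, 0, 0, 0, 0, 1], [0.001, 0.0001, 0, 0, 0, 0, 1], [0.001, 0.0001, 0, 0, 0, 0, 1]],
])

```text
time_s: 25.85
tcp_pos: [0.566, 0.2049, 0.0324]
ee_rot: [[-0.993, -0.116, -0.003], [-0.116, 0.993, -0.001], [0.003, -0.001, -1.0]]
wrist_force: [-6.3, 0.9, 2.7]
gripper_width: 0.483
```

Contact at 0.566, so all three are tight. Release, rise and go to the stop's grip bar at ≈ (0.488, 0.196).

play_rows([
  [[-0.0012, -0.0001, 0, 0, 0, 0, 1], [-0.0012, -0.0001, 0, 0, 0, 0, 0.7], [-0.0012, -0.0001, 0, 0, 0, 0, 0.4], [-0.0012, -0.0001, 0, 0, 0, 0, 0], [-0.0012, -0.0001, 0, 0, 0, 0, 0]],
])

```text
time_s: 26.35
tcp_pos: [0.5671, 0.2055, 0.0327]
ee_rot: [[-0.993, -0.117, 0.002], [-0.117, 0.993, 0.001], [-0.002, 0.001, -1.0]]
wrist_force: [0.3, -0.7, -0.2]
gripper_width: 0.674
```

play_rows([
  [[0, 0, 0, 0, 0, 0, 0], [0, 0, 0, 0, 0, 0, 0], [0, 0, 0.03, 0, 0, 0, 0], [0, 0, 0.07, 0, 0, 0, 0], [0, 0, 0.1, 0, 0, 0, 0]],
])

```text
time_s: 26.85
tcp_pos: [0.5668, 0.2053, 0.1346]
ee_rot: [[-0.993, -0.117, 0.002], [-0.117, 0.993, 0.001], [-0.002, 0.0, -1.0]]
wrist_force: [0.8, 0.7, -1.0]
gripper_width: 0.989
```

play_rows([
  [[-0.04, -0.0045, 0, 0, 0, 0, 0], [-0.077, -0.0087, 0, 0, 0, 0, 0], [-0.077, -0.0087, 0, 0, 0, 0, 0], [-0.077, -0.0087, 0, 0, 0, 0, 0]],
])

```text
time_s: 27.25
tcp_pos: [0.4891, 0.1966, 0.1332]
ee_rot: [[-0.993, -0.118, 0.002], [-0.118, 0.993, 0.001], [-0.002, 0.001, -1.0]]
wrist_force: [1.0, 0.6, 0.7]
gripper_width: 1.003
```

```bash
python3 - <<'E'
from h import *
st=r.sense();print(st['tcp_pos'],st['gripper_width'])
s=cap('scene'); P=depthpts(s)-np.array((0.001,-0.0015,0)); Q=(P-st['tcp_pos'])@st['ee_rot']
m=(abs(Q[...,0])<.03)&(abs(Q[...,1])<.03)&(abs(P[...,2]-.097)<.005)&(s['image'].sum(2)>90)
print(m.sum(),np.round(np.percentile(Q[m],[2,50,98],axis=0)*1000,1))
cv2.imwrite('pics/s9.png',cv2.resize(s['image'][80:180,290:400],(660,600),interpolation=cv2.INTER_CUBIC)[:,:,::-1])
E
```

```text
[0.48914562 0.19658005 0.13318167] 1.0026397250082175
46 [[ -8.7 -15.9  34.6]
 [  1.1  -3.3  37. ]
 [ 11.1   9.5  40.4]]
```

View pics/s9.png

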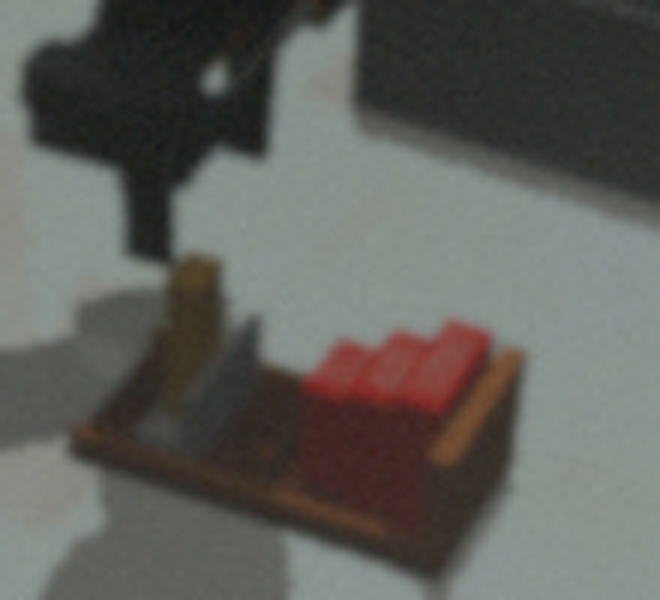

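Three holders stand in a tight row, and the bar is under the gripper. Descend and grip the bar.

play_rows([
  [[-0.001, -0.001, -0.03, 0, 0, 0, 0], [-0.001, -0.001, -0.055, 0, 0, 0, 0], [-0.001, -0.001, -0.069, 0, 0, 0, 0], [-0.001, -0.001, -0.069, 0, 0, 0, 0], [-0.001, -0.001, -0.069, 0, 0, 0, 0.3]],
])

```text
time_s: 27.8
tcp_pos: [0.4893, 0.1957, 0.0634]
ee_rot: [[-0.993, -0.116, 0.0], [-0.116, 0.993, -0.0], [-0.0, -0.0, -1.0]]
wrist_force: [0.1, 0.4, 0.3]
gripper_width: 0.963
```

play_rows([
  [[0, 0, 0, 0, 0, 0, 1], [0, 0, 0, 0, 0, 0, 1], [0, 0, 0, 0, 0, 0, 1], [0, 0, 0, 0, 0, 0, 1], [0, 0, 0, 0, 0, 0, 1]],
])

```text
time_s: 28.3
tcp_pos: [0.4882, 0.1955, 0.0638]
ee_rot: [[-0.993, -0.117, 0.0], [-0.117, 0.993, 0.0], [-0.001, 0.0, -1.0]]
wrist_force: [0.6, 0.5, -0.3]
gripper_width: 0.535
```

play_rows([
  [[0, 0, 0, 0, 0, 0, 1], [0, 0, 0, 0, 0, 0, 1], [0, 0, 0, 0, 0, 0, 1], [0, 0, 0, 0, 0, 0, 1], [0, 0, 0, 0, 0, 0, 1]],
])

```text
time_s: 28.8
tcp_pos: [0.4883, 0.1963, 0.0635]
ee_rot: [[-0.993, -0.117, 0.001], [-0.117, 0.993, 0.001], [-0.001, 0.001, -1.0]]
wrist_force: [-1.4, 5.4, -1.0]
gripper_width: 0.297
```

Grip width 25.8 mm confirms the bar. Expected travel is about 48 mm; push 43 mm, then creep.

play_rows([
  [[0.007, 0.0018, 0, 0, 0, 0, 1], [0.014, 0.0026, 0, 0, 0, 0, 1], [0.021, 0.0034, 0, 0, 0, 0, 1], [0.027, 0.0041, 0, 0, 0, 0, 1], [0.032, 0.0046, 0, 0, 0, 0, 1]],
])

```text
time_s: 29.3
tcp_pos: [0.5208, 0.2, 0.0635]
ee_rot: [[-0.993, -0.116, 0.0], [-0.116, 0.993, 0.0], [-0.0, 0.0, -1.0]]
wrist_force: [-3.9, 3.0, 1.3]
gripper_width: 0.298
```

play_rows([
  [[0.004, 0.0005, 0, 0, 0, 0, 1], [0.007, 0.0008, 0, 0, 0, 0, 1], [0.01, 0.0012, 0, 0, 0, 0, 1], [0.011, 0.0013, 0, 0, 0, 0, 1], [0.011, 0.0013, 0, 0, 0, 0, 1]],
])

```text
time_s: 29.8
tcp_pos: [0.5315, 0.2013, 0.0635]
ee_rot: [[-0.993, -0.117, 0.001], [-0.117, 0.993, 0.0], [-0.001, 0.0, -1.0]]
wrist_force: [-0.8, 2.0, 0.5]
gripper_width: 0.295
```

play_rows([
  [[0.0005, 0.0001, 0, 0, 0, 0, 1], [0.001, 0.0001, 0, 0, 0, 0, 1], [0.0015, 0.0002, 0, 0, 0, 0, 1], [0.002, 0.0002, 0, 0, 0, 0, 1], [0.002, 0.0002, 0, 0, 0, 0, 1]],
])

```text
time_s: 30.3
tcp_pos: [0.5331, 0.2015, 0.0635]
ee_rot: [[-0.993, -0.117, 0.0], [-0.117, 0.993, -0.0], [-0.0, -0.0, -1.0]]
wrist_force: [-2.1, 2.2, 1.1]
gripper_width: 0.297
```

play_rows([
  [[0.0005, 0.0001, 0, 0, 0, 0, 1], [0.001, 0.0001, 0, 0, 0, 0, 1], [0.001, 0.0001, 0, 0, 0, 0, 1], [0.001, 0.0001, 0, 0, 0, 0, 1]],
])

```text
time_s: 30.7
tcp_pos: [0.5342, 0.2016, 0.0635]
ee_rot: [[-0.993, -0.117, 0.0], [-0.117, 0.993, 0.0], [-0.0, 0.0, -1.0]]
wrist_force: [-1.1, 2.8, 2.2]
gripper_width: 0.299
```

play_rows([
  [[0.0005, 0.0001, 0, 0, 0, 0, 1], [0.001, 0.0001, 0, 0, 0, 0, 1], [0.001, 0.0001, 0, 0, 0, 0, 1], [0.001, 0.0001, 0, 0, 0, 0, 1]],
])

```text
time_s: 31.1
tcp_pos: [0.5351, 0.2017, 0.0634]
ee_rot: [[-0.993, -0.117, 0.0], [-0.117, 0.993, -0.0], [-0.0, -0.0, -1.0]]
wrist_force: [-2.0, 2.1, 2.1]
gripper_width: 0.301
```

play_rows([
  [[0.0005, 0.0001, 0, 0, 0, 0, 1], [0.001, 0.0001, 0, 0, 0, 0, 1], [0.001, 0.0001, 0, 0, 0, 0, 1], [0.001, 0.0001, 0, 0, 0, 0, 1]],
])

```text
time_s: 31.5
tcp_pos: [0.5362, 0.2018, 0.0635]
ee_rot: [[-0.993, -0.117, 0.0], [-0.117, 0.993, 0.0], [-0.0, 0.0, -1.0]]
wrist_force: [-2.1, 1.6, 1.6]
gripper_width: 0.301
```

play_rows([
  [[0.0005, 0.0001, 0, 0, 0, 0, 1], [0.001, 0.0001, 0, 0, 0, 0, 1], [0.001, 0.0001, 0, 0, 0, 0, 1], [0.001, 0.0001, 0, 0, 0, 0, 1]],
])

```text
time_s: 31.9
tcp_pos: [0.5371, 0.2019, 0.0635]
ee_rot: [[-0.993, -0.117, -0.0], [-0.117, 0.993, 0.0], [0.0, 0.0, -1.0]]
wrist_force: [-3.3, 2.7, 3.5]
gripper_width: 0.3
```

play_rows([
  [[0.0005, 0.0001, 0, 0, 0, 0, 1], [0.001, 0.0001, 0, 0, 0, 0, 1], [0.001, 0.0001, 0, 0, 0, 0, 1], [0.001, 0.0001, 0, 0, 0, 0, 1]],
])

```text
time_s: 32.3
tcp_pos: [0.5372, 0.2019, 0.0635]
ee_rot: [[-0.993, -0.116, -0.002], [-0.116, 0.993, -0.0], [0.002, -0.0, -1.0]]
wrist_force: [-5.8, 4.2, 4.7]
gripper_width: 0.294
```

play_rows([
  [[0.0005, 0.0001, 0, 0, 0, 0, 1], [0.001, 0.0001, 0, 0, 0, 0, 1], [0.001, 0.0001, 0, 0, 0, 0, 1], [0.001, 0.0001, 0, 0, 0, 0, 1]],
])

```text
time_s: 32.7
tcp_pos: [0.5372, 0.2019, 0.0635]
ee_rot: [[-0.993, -0.116, -0.004], [-0.116, 0.993, -0.001], [0.004, -0.0, -1.0]]
wrist_force: [-9.1, 4.5, 8.1]
gripper_width: 0.294
```

Hard stop at 0.5372 (−9 N, no motion): the row is snug. Ease off keeping a slight forward bias, open, rise, back away.

play_rows([
  [[-0.001, -0.0001, 0, 0, 0, 0, 1], [-0.001, -0.0001, 0, 0, 0, 0, 0.7], [-0.001, -0.0001, 0, 0, 0, 0, 0.4], [-0.001, -0.0001, 0, 0, 0, 0, 0], [-0.001, -0.0001, 0, 0, 0, 0, 0]],
])

```text
time_s: 33.2
tcp_pos: [0.5384, 0.2015, 0.0631]
ee_rot: [[-0.993, -0.116, -0.0], [-0.116, 0.993, -0.001], [0.0, -0.001, -1.0]]
wrist_force: [-0.4, -0.1, -0.5]
gripper_width: 0.487
```

play_rows([
  [[-0.001, 0, 0, 0, 0, 0, 0], [-0.001, 0, 0, 0, 0, 0, 0], [-0.001, 0, 0.03, 0, 0, 0, 0], [-0.001, 0, 0.07, 0, 0, 0, 0], [-0.001, 0, 0.11, 0, 0, 0, 0]],
])

```text
time_s: 33.7
tcp_pos: [0.5369, 0.2016, 0.1743]
ee_rot: [[-0.993, -0.117, -0.001], [-0.117, 0.993, -0.001], [0.001, -0.001, -1.0]]
wrist_force: [0.3, 0.5, 0.3]
gripper_width: 0.933
```

play_rows([
  [[0, -0.045, 0.02, 0, 0, 0, 0], [-0.02, -0.09, 0.02, 0, 0, 0, 0], [-0.04, -0.13, 0.02, 0, 0, 0, 0], [-0.06, -0.17, 0.02, 0, 0, 0, 0], [-0.08, -0.21, 0.02, 0, 0, 0, 0]],
])

```text
time_s: 34.2
tcp_pos: [0.456, -0.0095, 0.1936]
ee_rot: [[-0.993, -0.117, 0.001], [-0.117, 0.993, -0.0], [-0.001, -0.0, -1.0]]
wrist_force: [0.9, -1.1, 0.4]
gripper_width: 0.999
```

play_rows([
  [[-0.02, -0.045, 0, 0, 0, 0, 0], [-0.03, -0.09, 0, 0, 0, 0, 0], [-0.03, -0.13, 0, 0, 0, 0, 0], [-0.03, -0.17, 0, 0, 0, 0, 0], [-0.03, -0.21, 0, 0, 0, 0, 0]],
])

```text
time_s: 34.7
tcp_pos: [0.4268, -0.2198, 0.1938]
ee_rot: [[-0.993, -0.117, 0.001], [-0.117, 0.993, -0.0], [-0.001, -0.0, -1.0]]
wrist_force: [1.6, 1.4, -0.2]
gripper_width: 1.002
```

```bash
python3 - <<'E'
from h import *
t=cap('top'); s=cap('scene'); print(r.sense()['time_s'],r.sense()['wrist_force'])
blobs(t,(195,165,265,270),0.04); blobs(t,(320,150,460,280))
yaw=np.deg2rad(6.7); o=np.array([.5405,.2029]); A=np.array([[np.cos(yaw),np.sin(yaw)],[-np.sin(yaw),np.cos(yaw)]])
P=depthpts(t); L=np.dstack([((P[...,:2]-o)@A.T),P[...,2]])*1000; im=t['image'].astype(int); red=(im[...,0]-im[...,1]>30)&(im[...,2]<im[...,0]*.75)
for n,a,b,z in(('L',61,85,86),('M',37,61,76),('S',13,37,66)):
    k=red&(abs(L[...,2]-z)<4.5)&(abs(L[...,1])<45)&(L[...,0]>a-8)&(L[...,0]<b+8)
    print(n,k.sum(),np.round(np.percentile(L[k],[2,50,98],axis=0),1).tolist())
k=(abs(L[...,2]-97)<4)&(abs(L[...,1])<25)&(L[...,0]<20)&(L[...,0]>-70); print('grip',np.round(np.percentile(L[k],[2,50,98],axis=0),1).tolist())
a=cv2.resize(t['image'][165:265,195:265],(420,600),interpolation=cv2.INTER_CUBIC); b=cv2.resize(s['image'][100:190,290:400],(380,600*380//420),interpolation=cv2.INTER_CUBIC)
b=cv2.copyMakeBorder(b,0,600-b.shape[0],0,0,0); cv2.imwrite('pics/fin.png',np.hstack([a,b])[:,:,::-1])
E
```

```text
34.8 [-0.14266968  0.47990938  0.52373325]
px [225. 202.] c [577.2 210.8] LxW [101.2  66.1] ang 0.8 z 0.0863 rgb [110  53  40]
px [392. 212.] c [ 556.8 -177.3] LxW [66.5 23.8] ang 71.3 z 0.0836 rgb [ 46  66 102]
px [347. 242.] c [488.5 -74. ] LxW [41.5 23.5] ang 74.1 z 0.0644 rgb [130 130 129]
px [390. 266.] c [ 473.1 -103.7] LxW [128.6  18.8] ang 89.4 z 0.5338 rgb [92 86 73]
L 291 [[62.0, -32.4, 82.2], [73.3, 0.1, 85.7], [85.3, 31.5, 88.9]]
M 251 [[38.0, -28.4, 72.5], [49.6, -1.7, 76.0], [62.0, 25.8, 80.0]]
S 191 [[14.4, -23.1, 62.7], [26.1, -1.1, 65.9], [38.0, 20.2, 69.3]]
grip [[-13.9, -12.2, 93.2], [-4.0, 0.3, 96.6], [5.0, 13.0, 99.6]]
```

View pics/fin.png

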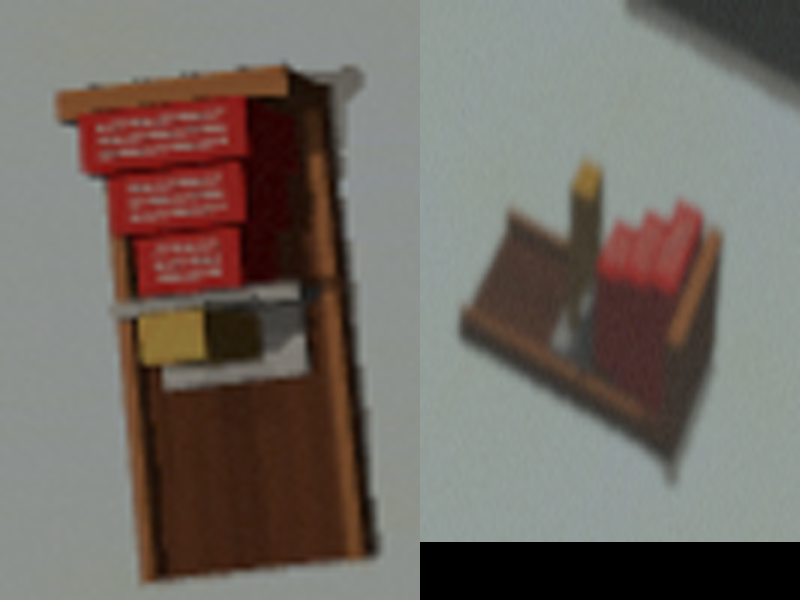

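```bash
python3 -c "
from station import r
print(r.finish_job())"
```

```text
the job is handed in; nothing more can be done
None
```

The three red holders are packed in the rack in order (large, medium, small). The stop is pushed up snug and released, and the job was handed in at about 35 s.

- **Positions:** The last top-camera check put their centres at rack x ≈ 73.3, 49.6 and 26 mm; tight packing is 73, 49 and 25. Across the rack they were within about 1.5 mm of the middle. All three stood upright, with tops at about 86, 76 and 66 mm.
- **Snugness:** Each holder was pushed until it met solid contact, with the contact points 24 mm apart. The stop went about 49 mm until it would not move at 9 N, with the grip bar at rack x ≈ −4 mm (stop ≈ 0.053–0.054). No gaps show in the last picture.
- **Left alone:** Blue and white measured the same before and after, to about 0.1 mm. I never went near the green look-alike.
- **Disagreement:** The two cameras differed by about 2 mm in x and 3–6 mm in y on the same objects. I used values in between, which the contact positions and gripper widths (65.7, 53.4 and 42.4 mm) supported. The remaining 0.3–1 mm offset in x is about the size of this camera error.

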